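Fold back and park the two-leaf lid of a drained thermostatic bath

TASK

The laboratory bath has been drained and must stand fully open to dry. Fold the front leaf of its lid right over until it lies flat on the rear leaf while the rear leaf is still down, then swing the folded pair up and back to its stop and leave it parked there, still folded flat. Ease the pair against the stop without forcing the hinge, and leave the bottle, jar and beaker around the bath where they stand.

Things in the scene. Friction and masses are not known exactly. Their poses are not given: they have to be found in the camera images.
- bath: Empty thermostatic bath, fixed to the bench. Grey casing 186 mm deep (x), 260 wide (y), rim 150 mm high; tank mouth x -79..81, y -117..117 mm, perforated shelf 45 mm up. Grey controller, blue front, 195 mm high, on its right (y -131..-221). Origin: centre of the underside, on the bench; x to its back, away from the robot, y left, z up. Its lid is two bare steel leaves, shut flat on the rim.
- front_leaf (a joint): Front leaf's angle to the rear leaf, rad: 0 shut (one plane), grows as its front edge swings up and over away from the robot, 3.14 folded flat on the rear leaf. Starts 0 to 0.6. Leaf 100 mm deep, 256 wide, 6 thick, 0.25-0.46 kg. Hinge stiff (0.3 N m friction): it stays at any angle it is left at. A 3 mm lip on its free edge reaches 30 mm down from its upper face (points up when folded).
- rear_leaf (a joint): Rear leaf's angle, rad: 0 down on the rim (its start), grows as its fold edge is lifted and swung up and back; rigid stop at 1.745, 10 degrees past upright. Leaf 100 mm deep, 256 wide, 6 thick, 0.42-0.78 kg; hinge as stiff as the other (0.3 N m), stays where left. With the front leaf folded, its fold edge is free over the open half tank and can be hooked from below.
- bar (a point): Middle of the pull bar on the front leaf: round, black, 10 mm thick, 120 long, parallel to the fold, held 40 mm out from the lip by an 8 mm strut 55 mm either side of the middle; 35 mm free between bar and lip. In the leaf it lies 142 mm from the fold axis and 10 mm below the upper face: at bath (-142, 0, 146) mm when shut.
- fold (a point): Middle of the fold axis, the hinge between the leaves, level with their upper faces: bath (0, 0, 156) mm while the rear leaf is down; it moves with the rear leaf. The rear leaf's underside is 6 mm below it. Folded, the pair is 12 mm thick: z 150 to 162 mm, bath x 0 to 100 mm, the front leaf's former underside on top.
- rear_hinge (a point): Middle of the rear hinge axis, which joins the rear leaf to the back rim, parallel to the fold: fixed at bath (100, 0, 153) mm, level with the middle of the leaf's thickness; 100 mm from the fold axis.
- amber_bottle: Bystander: brown glass reagent bottle, 68 mm across, 135 mm high, standing loose beside the bath; origin at the centre of its underside.
- white_jar: Bystander: white plastic screw-top jar, 72 mm across, 105 mm high, standing loose beside the bath; origin at the centre of its underside.
- beaker: Bystander: translucent plastic beaker, 80 mm across, 95 mm high, standing loose beside the bath; origin at the centre of its underside.

How it is judged:
On the way:
1. the front leaf lies flat on the rear leaf (within about 4 degrees) with the rear leaf still down (value of joint front_leaf above 3.07 rad and value of joint rear_leaf below 0.12 rad), for 0.2 s.
At the end, for the whole second after the job is handed in: The folded pair is parked at its back stop (rear leaf at 1.67 rad or more; the stop is at 1.745) with the front leaf still flat on the rear leaf (3.05 rad or more of 3.14), both at rest (value of joint front_leaf above 3.05 rad and value of joint rear_leaf above 1.67 rad and velocity of joint front_leaf between -0.05 and 0.05 rad/s and velocity of joint rear_leaf between -0.05 and 0.05 rad/s); the robot touches nothing.
It fails at once if the parked pair is rammed into its back stop (over 60 N from fingers pushing on the rear leaf; a pinch of both leaves is exempt) (value of joint rear_leaf above 1.7 rad and contact force between the fingers and rear_leaf above 60 N and contact force between the fingers and front_leaf below 5 N).
It fails at once if a bystander is moved more than 25 mm or tipped (distance of any of amber_bottle, white_jar, beaker from where it was at the start of the episode above 0.025 m or angle between any of amber_bottle, white_jar, beaker's own z axis and vertical above 0.3 rad).
It also fails if it takes over 72 s, if anything falls off the work surface, if the arm or the gripper's body presses on something with over 40 N, if the wrist force passes 120 N, or if a joint passes its speed limit or range.

ROBOT

A 6-joint arm with a two-finger parallel gripper is mounted at the origin on the work surface. World frame = base frame: x ahead of the robot, y to its left, z up, the work surface at z = 0. Lengths are in m, angles in rad, forces in N, time in s.
With the tool pointing down it reaches from about 0.325 to 1 m from the base axis. Payload 5.1 kg.
Tool frame: the origin (TCP) lies midway between the tips of the shut fingers; the grasp point (between the pads) lies 19 mm behind it; z points along the fingers, x is the direction in which the jaws open and shut, and the axes are right-handed (so a half turn about z gives the same grasp; the last joint's range is limited). The gripper opens to 85 mm and grips with 20 to 120 N. Pads are 22 mm wide; open, the fingers measure 114 mm over their backs; the gripper's body (76 mm by 85 mm) begins 54 mm behind the grasp point. The pads swing forward as they close: fully open they stand 13 mm farther back than shut.
Start: joints at [1.036, 0.124, 1.65, -0, 1.367, -0.083], TCP at [0.284, 0.585, 0.231] pointing down, gripper open.
Joint ranges: [-2.61, 2.61], [-1.02, 2.33], [0.03, 2.71], [-1.35, 4.49], [0.32, 2.68], [-2.91, 2.91]. Speed limits (rad/s): [2.57, 2.57, 3.14, 3.14, 3.14, 3.14].

INTERFACE

Orientations are given as a rotation vector (axis times angle).
In Python, from cell import bot gives the robot as it stands. The module is installed in compiled form; this text tells all that it offers. Calls block until the motion is done:
- bot.move_ptp(position, orientation): joint-space move of the TCP to a pose.
- bot.servo_line(position, max_speed=0.15, rotation=None, contact_N=None): straight line of the TCP; rotation=None keeps the orientation; max_speed is the mean speed in m/s. With contact_N (N) it stops when the force on the tool has changed by that much, and returns True; else False.
- bot.goto_joints(angles): joint-space move.
- bot.open() and bot.close(strength=None): open the fingers fully, or close them until they stop; strength is the grip in N (None keeps the last).
- bot.wait(seconds).
- bot.inverse_kinematics(position, orientation): joint angles nearest the present ones, or None.
- bot.read_camera(name): name is "scene" or "side" or "wrist"; returns a dict with "color" (420x560x3 uint8, red, green, blue), "range_z" (420x560 float32, m along the optical axis (not along the pixel's ray), 0 where there is no reading), "fx", "fy", "cx", "cy" (pixels), "eye" and "orientation" of the camera in the world. Camera axes: x right, y down, z forward; pixel columns grow to the right and rows downward; lengths in m; the calibration is good to about 2 mm. A picture is of the moment at which its call begins.
A pose or a line that the arm cannot do raises bot.MotionError and nothing moves.
- bot.hand_in(): hands the job in, once; it reports no verdict.
Trained networks look in a picture, given as the dict that the camera call returned (one of the last four; its "shot" number tells which), for a name from the list of things; names that differ only in an ending like _2 or _b are one class to them, and where a whole thing is asked for, a point or a joint stands for the part that bears it (a point fixed in the world has none). Each returns a list of dicts, best first, with "conf" (0 to 1); they miss things now and then, are a little off and sometimes report something else, mostly with a low value. They report only what shows in the picture. A call takes as long as a camera call.
- bot.look_for(picture, thing): "box" ([left, top, right, bottom] in pixels, round what is visible of it).
Readings, each from a call of its own:
- bot.read_time_s(): time.
- bot.read_qpos(): joint angles.
- bot.read_joint_velocities(): joint speeds.
- bot.read_effort(): joint torques, N m.
- bot.read_position(): TCP position.
- bot.read_tool_rot(): TCP orientation.
- bot.read_force(): force on the tool from outside, world axes, zero at the start.
- bot.read_wrist_torque(): the same for the moment, N m.
- bot.read_gripper_width(): finger opening in m.
Only numpy, scipy, OpenCV 4.12 (cv2) and the standard library are available. Lean on these libraries where they do the work, as an engineer would, in place of code of your own. Each camera call takes 0.05 s, during which the arm holds its last target. There are 200 camera calls.

## Working session

There is one attempt and no reset: what is moved stays moved. The work goes in short steps, each a Python script; the robot and the scene stay as the last script left them, time stands still between calls to the robot, and variables do not carry over. Pictures are saved under pics/ and viewed, about 8 in all and at most 12, crops included, and the job is handed in when it is done.

```bash
mkdir -p pics; python3 - <<'E'
from cell import bot
import cv2,numpy as np
ims=[]
for n in ["scene","side"]:
    p=bot.read_camera(n); ims.append(p["color"])
    print(n,p["fx"],p["cx"],p["cy"],p["eye"],p["orientation"])
    for t in ["bath","front_leaf","rear_leaf","bar","amber_bottle","white_jar","beaker"]:
        print(t,[(np.round(d["box"]).tolist(),round(d["conf"],2)) for d in bot.look_for(p,t)[:2]])
    np.savez("pics/%s.npz"%n,**{k:np.array(v) for k,v in p.items()})
    cv2.imwrite("pics/%s.png"%n,p["color"][:,:,::-1])
print(bot.read_time_s(),bot.read_tool_rot())
E
```

```text
scene 424.7091914385739 273.8343213490676 210.4232940347352 [0.98695182 0.37107926 0.97304871] [-1.16192442 -2.57780316  0.73373288]
bath [([152.0, 105.0, 316.0, 256.0], 0.62)]
front_leaf [([211.0, 121.0, 316.0, 197.0], 0.75)]
rear_leaf [([182.0, 123.0, 318.0, 230.0], 0.92), ([134.0, 141.0, 159.0, 184.0], 0.4)]
bar [([210.0, 122.0, 320.0, 199.0], 0.84), ([182.0, 125.0, 318.0, 234.0], 0.34)]
amber_bottle [([335.0, 187.0, 371.0, 229.0], 0.74)]
white_jar []
beaker [([181.0, 122.0, 317.0, 229.0], 0.73), ([307.0, 242.0, 340.0, 288.0], 0.6)]
side 390.55028225310053 282.61552359136385 211.5528376353506 [ 0.10747965 -0.60025671  0.8159796 ] [-2.1992696   0.78037673 -0.32706821]
bath [([237.0, 180.0, 400.0, 326.0], 0.92)]
front_leaf [([237.0, 195.0, 337.0, 273.0], 0.76)]
rear_leaf [([238.0, 179.0, 358.0, 272.0], 0.76)]
bar [([236.0, 196.0, 334.0, 270.0], 0.86)]
amber_bottle [([234.0, 181.0, 363.0, 274.0], 0.71), ([195.0, 200.0, 225.0, 249.0], 0.57)]
white_jar [([395.0, 277.0, 436.0, 324.0], 0.57)]
beaker [([237.0, 176.0, 267.0, 201.0], 0.7)]
0.8 [-2.66250539e+00 -1.66749555e+00 -7.35506019e-05]
```

View pics/scene.png

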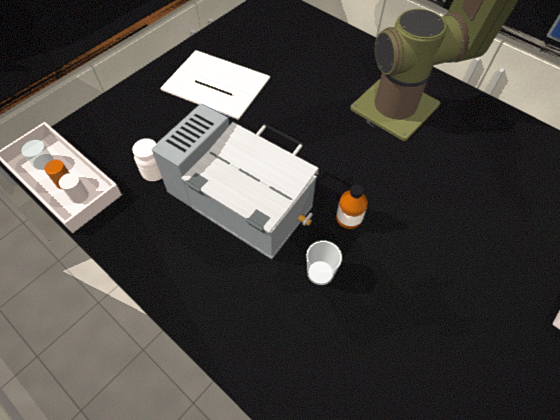

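View pics/side.png

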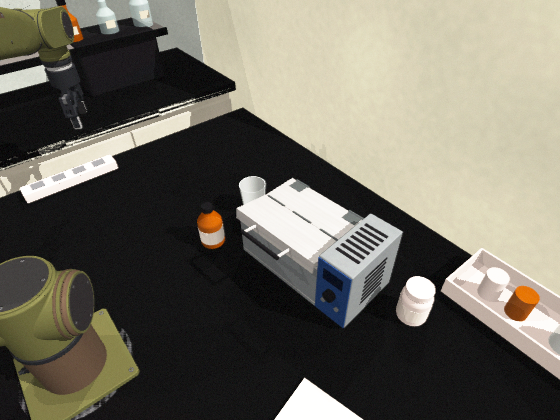

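The scene view shows the bath from behind. The fold runs about (212,145)-(295,190) px, the bar is at (280,140), the bottle at (352,208), the beaker at (322,262) and the jar at (148,160). The side view shows the bar at (262,242) and the leaf almost shut. Next I fit the bath pose from the depth data.

```bash
cat > h.py <<'E'
import numpy as np, cv2
from scipy.spatial.transform import Rotation as R
def cloud(p):
    z=np.asarray(p["range_z"]); v,u=np.mgrid[:z.shape[0],:z.shape[1]]
    P=np.stack([(u-p["cx"])/p["fx"]*z,(v-p["cy"])/p["fy"]*z,z],-1)
    W=P@R.from_rotvec(p["orientation"]).as_matrix().T+p["eye"]
    W[z<=0]=np.nan
    return W
E
python3 - <<'E'
from h import *
for n in ["scene","side"]:
    p=dict(np.load("pics/%s.npz"%n)); W=cloud(p); c=p["color"].astype(int)
    print(n)
    box={"scene":(150,100,325,260),"side":(230,170,405,330)}[n]
    m=np.zeros(W.shape[:2],bool); m[box[1]:box[3],box[0]:box[2]]=1
    z=W[...,2]
    h=np.histogram(z[m&(z>.1)],bins=np.arange(.1,.3,.01)); print(h[0])
    for lo,hi,nm in [(.145,.168,"lid"),(.185,.205,"ctrl")]:
        s=m&(z>lo)&(z<hi); s=cv2.morphologyEx(s.astype(np.uint8),cv2.MORPH_OPEN,np.ones((3,3)))>0
        k,l,st,_=cv2.connectedComponentsWithStats(s.astype(np.uint8)); s=l==1+np.argmax(st[1:,4])
        r=cv2.minAreaRect((W[s][:,:2]*1000).astype(np.float32)); print(nm,s.sum(),r,np.median(W[s][:,2])); print(np.round(cv2.boxPoints(r)))
    pts={"scene":dict(bar=[(280,140),(268,131),(290,147)],ctrl=[(195,130)],bottle=[(355,190)],jar=[(143,143)],fold1=[(216,147)],fold2=[(290,190)],rear=[(225,190),(250,180)],front=[(235,140),(270,160),(225,128),(310,170)],),
     "side":dict(bar=[(262,242),(255,237),(270,248)],bottle=[(208,207)],jar=[(420,283)],rear=[(305,205),(330,220)],front=[(260,215),(300,245),(245,212)],fold=[(265,196),(320,235)])}[n]
    for k,l in pts.items(): print(k,[np.round(W[v,u]*1000).tolist() for u,v in l])
E
```

```text
scene
[ 317  317  262  265  166 4998 2825  992  220 2198    9    0    0    0
    0    0    0    0    0]
lid 6987 ((589.8568115234375, -115.14039611816406), (196.37509155273438, 342.9255676269531), 6.25675630569458) 0.15768812738471205
[[ 474.   45.]
 [ 511. -296.]
 [ 706. -275.]
 [ 669.   66.]]
ctrl 2312 ((597.8670043945312, -250.5257110595703), (189.7567901611328, 92.17341613769531), 5.923655033111572) 0.19558488345159103
[[ 499. -214.]
 [ 508. -306.]
 [ 697. -287.]
 [ 687. -195.]]
bar [[343.0, -180.0, 1.0], [342.0, -229.0, 4.0], [345.0, -140.0, 2.0]]
ctrl [[585.0, -247.0, 195.0]]
bottle [[433.0, 134.0, 138.0]]
jar [[662.0, -389.0, 105.0]]
fold1 [[571.0, -194.0, 160.0]]
fold2 [[547.0, 26.0, 158.0]]
rear [[646.0, -87.0, 158.0], [586.0, -64.0, 156.0]]
front [[525.0, -173.0, 163.0], [516.0, -63.0, 166.0], [516.0, -217.0, 167.0], [480.0, 31.0, 173.0]]
side
[ 412  434  233  216  415 3617 2392  766  244 2700    0    0    0    0
    0    0    0    0    0]
lid 4307 ((590.0391845703125, -67.88906860351562), (180.54147338867188, 246.2576446533203), 7.053093910217285) 0.15699720173049392
[[ 485.   43.]
 [ 516. -201.]
 [ 695. -179.]
 [ 665.   65.]]
ctrl 2806 ((595.6720581054688, -251.94366455078125), (190.29164123535156, 90.01993560791016), 6.297796726226807) 0.19468802843704386
[[ 496. -218.]
 [ 506. -307.]
 [ 695. -286.]
 [ 685. -197.]]
bar [[478.0, -41.0, 104.0], [477.0, -12.0, 99.0], [484.0, -67.0, 99.0]]
bottle [[427.0, 125.0, 135.0]]
jar [[677.0, -367.0, 104.0]]
rear [[612.0, -49.0, 156.0], [624.0, -128.0, 155.0]]
front [[495.0, -15.0, 167.0], [505.0, -154.0, 168.0], [471.0, 13.0, 171.0]]
fold [[554.0, 43.0, 158.0], [570.0, -150.0, 155.0]]
```

```bash
python3 - <<'E'
from h import *
th=np.radians(6.15); ax=np.array([np.cos(th),np.sin(th)]); ay=np.array([-np.sin(th),np.cos(th)]); o=np.array([.578,-.076])
for n in ["scene","side"]:
    p=dict(np.load("pics/%s.npz"%n)); W=cloud(p).reshape(-1,3); c=p["color"].reshape(-1,3).astype(int)
    x=(W[:,:2]-o)@ax; y=(W[:,:2]-o)@ay; z=W[:,2]
    L=(abs(y)<.11)&(z>.14)&(z<.3)
    # profile z(x)
    for a in np.arange(-.17,.13,.01):
        s=L&(x>=a)&(x<a+.01)
        if s.sum(): print(round(a+.005,3),s.sum(),np.round(np.median(z[s]),4),end=' | ')
    print()
    f=L&(x>-.08)&(x<-.03); A=np.polyfit(x[f],z[f],1); r=L&(x>.02)&(x<.08); B=np.polyfit(x[r],z[r],1)
    print("front",A,"rear",B,"meet x",(B[1]-A[1])/(A[0]-B[0]))
    b=(abs(y)<.12)&(z>.125)&(z<.23)&(x<-.115)&(x>-.2)
    print("bar",b.sum(),np.round([x[b].mean(),y[b].min(),y[b].max(),np.median(z[b])],4)); 
    b&=(abs(y)<.04); print(b.sum(),np.round([np.median(x[b]),np.median(z[b]),z[b].max()],4))
    t=(x>-.15)&(x<.12)&(z>.15)&(z<.18)&(y>0); yy=y[t&(x>.02)]; print("left edge y",np.percentile(yy,[98,99.5]), "rear x",np.percentile(x[t],[98,99.5]))
    q=(z>.19)&(z<.2)&(abs(x)<.15)&(y<-.1)&(y>-.3); print("ctrl x",np.percentile(x[q],[1,99]),"y",np.percentile(y[q],[1,99]))
    for nm,zz,gx,gy in [("bottle",.06,.43,.13),("jar",.06,.67,-.38),("beaker",.05,.63,.17)]:
        s=(np.hypot(W[:,0]-gx,W[:,1]-gy)<.1)&(z>.02)&(z<.14)&(~((abs(x)<.11)&(y<.135)&(y>-.225)))
        print(nm,s.sum(),np.round([W[s,0].min(),W[s,0].max(),W[s,1].min(),W[s,1].max()],3))
E
```

```text
-0.145 77 0.1733 | -0.135 117 0.1711 | -0.125 26 0.1692 | -0.115 26 0.1678 | -0.105 53 0.1707 | -0.095 305 0.1714 | -0.085 308 0.1702 | -0.075 328 0.1685 | -0.065 316 0.1669 | -0.055 337 0.1651 | -0.045 322 0.1635 | -0.035 332 0.1621 | -0.025 323 0.1605 | -0.015 334 0.1592 | -0.005 306 0.1579 | 0.005 346 0.1569 | 0.015 320 0.1567 | 0.025 337 0.1567 | 0.035 320 0.1566 | 0.045 331 0.1567 | 0.055 336 0.1567 | 0.065 329 0.1568 | 0.075 352 0.1568 | 0.085 339 0.1567 | 0.095 383 0.1569 | 0.105 104 0.1574 | 
front [-0.15869058  0.15648973] rear [0.00277168 0.15659559] meet x -0.0006556561067115793
bar 232 [-0.1366 -0.0611  0.059   0.1717]
119 [-0.1394  0.1725  0.1779]
left edge y [0.12772355 0.13038642] rear x [0.09857187 0.1032509 ]
ctrl x [-0.08952717  0.09419345] y [-0.21926406 -0.13111718]
bottle 913 [0.401 0.465 0.101 0.169]
jar 714 [ 0.639  0.707 -0.405 -0.336]
beaker 939 [0.561 0.641 0.135 0.214]
-0.155 1 0.1701 | -0.145 192 0.1715 | -0.135 31 0.1704 | -0.125 26 0.1678 | -0.115 26 0.1661 | -0.105 725 0.1591 | -0.095 262 0.1705 | -0.085 247 0.1689 | -0.075 259 0.1674 | -0.065 249 0.1659 | -0.055 237 0.1642 | -0.045 237 0.1626 | -0.035 235 0.1611 | -0.025 231 0.1596 | -0.015 218 0.158 | -0.005 261 0.1571 | 0.005 211 0.156 | 0.015 243 0.1559 | 0.025 237 0.1559 | 0.035 231 0.1558 | 0.045 234 0.1559 | 0.055 224 0.1559 | 0.065 228 0.156 | 0.075 225 0.1561 | 0.085 215 0.1562 | 0.095 194 0.156 | 0.105 10 0.1559 | 
front [-0.15733483  0.15556293] rear [0.00603501 0.15561602] meet x -0.00032494825348323964
bar 264 [-0.1409 -0.0612  0.0596  0.1708]
130 [-0.1459  0.1715  0.1757]
left edge y [1.25850431 1.37140219] rear x [0.09709865 0.11104919]
ctrl x [-0.09388616  0.0885235 ] y [-0.22062144 -0.13308308]
bottle 851 [0.392 0.459 0.098 0.154]
jar 1321 [ 0.63   0.699 -0.411 -0.34 ]
beaker 557 [0.56  0.64  0.134 0.216]
```

Pose found, and both views agree to 1-2 mm:
- Bath origin is (0.578, -0.076), yaw 6.15°.
- The front leaf is at 0.158 rad.
- The bar is at bath (-0.142, 0, 0.171).

Next I check which approach pitches the arm can reach along both arcs.

```bash
cat >> h.py <<'E'
TH=np.radians(6.15); O=np.array([.578,-.076]); RZ=R.from_euler('z',TH).as_matrix()
def B(x,z,y=0.): # bath -> world
    return RZ@np.array([x,y,z])+np.r_[O,0]
def d(al): return np.array([np.cos(al),0,-np.sin(al)])   # tool axis, pitch al below horizontal (bath frame)
def n(al): return np.array([np.sin(al),0,np.cos(al)])
def rot(al,side=False,sg=1): # jaws in the x-z plane, or along y (side)
    z=d(al); x=sg*(np.array([0,1.,0]) if side else n(al))
    return R.from_matrix(RZ@np.c_[x,np.cross(z,x),z]).as_rotvec()
def bar(ph): # bar centre, bath x,z
    return np.array([-.142*np.cos(ph)-.010*np.sin(ph), .156+.142*np.sin(ph)-.010*np.cos(ph)])
def off(xz,s,al): # TCP such that point s behind the tip is at xz
    return B(*(np.asarray(xz)+s*d(al)[[0,2]]))
E
python3 - <<'E'
from h import *
from cell import bot
D=np.radians
def ok(p,r):
    q=bot.inverse_kinematics(p,r); return None if q is None else np.round(q,1).tolist()
for sg in (1,-1):
    print("grip",sg)
    for ph in (9,60,90,115):
        print(ph,[(a,(ok(off(bar(D(ph)),.017,D(a)),rot(D(a),False,sg)) or [0]*6)[3:]) for a in (20,30,45,60,80,95,110)])
print("push")
for ph in (115,145,180):
    u=np.array([-np.cos(D(ph)),np.sin(D(ph))]);w=np.array([-np.sin(D(ph)),-np.cos(D(ph))])
    print(ph,[(a,ok(B(*(np.array([0,.156])+.06*u+.006*w)),rot(D(a),False,sg))is not None) for a in (30,45,60,75,90) for sg in (1,-1)])
print("hook")
for ps in (0,30,60,100):
    f=np.array([.1-.08*np.cos(D(ps)),.15+.08*np.sin(D(ps))])
    print(ps,[(a,ok(B(*f),rot(D(a),True,sg))is not None) for a in (20,30,45,60) for sg in (1,-1)],ok(B(*f),rot(D(45),True,1)),ok(B(*f),rot(D(45),True,-1)))
E
```

```text
grip 1
9 [(20, [0, 0, 0]), (30, [0, 0, 0]), (45, [0.7, 0.8, -1.1]), (60, [0.4, 0.9, -0.8]), (80, [0.1, 1.1, -0.5]), (95, [-0.0, 1.3, -0.4]), (110, [-0.1, 1.5, -0.3])]
60 [(20, [1.3, 0.7, -1.5]), (30, [1.0, 0.7, -1.2]), (45, [0.6, 0.8, -0.8]), (60, [0.3, 1.0, -0.6]), (80, [0.1, 1.3, -0.4]), (95, [-0.0, 1.5, -0.4]), (110, [-0.1, 1.7, -0.3])]
90 [(20, [1.4, 0.5, -1.6]), (30, [1.0, 0.6, -1.2]), (45, [0.5, 0.7, -0.8]), (60, [0.3, 1.0, -0.5]), (80, [0.1, 1.3, -0.4]), (95, [-0.0, 1.5, -0.3]), (110, [-0.1, 1.8, -0.3])]
115 [(20, [1.6, 0.5, -1.7]), (30, [1.0, 0.5, -1.2]), (45, [0.5, 0.7, -0.7]), (60, [0.2, 0.9, -0.5]), (80, [0.1, 1.3, -0.3]), (95, [-0.0, 1.5, -0.3]), (110, [-0.1, 1.8, -0.3])]
grip -1
9 [(20, [0, 0, 0]), (30, [0, 0, 0]), (45, [0.7, 0.8, 2.1]), (60, [0.4, 0.9, 2.4]), (80, [0.1, 1.1, 2.6]), (95, [-0.0, 1.3, 2.7]), (110, [-0.1, 1.5, 2.8])]
60 [(20, [1.3, 0.7, 1.6]), (30, [1.0, 0.7, 1.9]), (45, [0.6, 0.8, 2.3]), (60, [0.3, 1.0, 2.5]), (80, [0.1, 1.3, 2.7]), (95, [-0.0, 1.5, 2.8]), (110, [-0.1, 1.7, 2.8])]
90 [(20, [1.4, 0.5, 1.6]), (30, [1.0, 0.6, 2.0]), (45, [0.5, 0.7, 2.4]), (60
[... 616 characters left out ...]
 (90, True), (90, True)]
hook
0 [(20, True), (20, True), (30, True), (30, True), (45, True), (45, True), (60, True), (60, True)] [-0.4, -0.3, 2.3, 0.7, 0.5, -2.6] [-0.4, -0.3, 2.3, 0.7, 0.5, 0.5]
30 [(20, True), (20, True), (30, False), (30, True), (45, True), (45, True), (60, True), (60, True)] [-0.3, -0.3, 2.2, 0.6, 0.5, -2.5] [-0.3, -0.3, 2.2, 0.6, 0.5, 0.7]
60 [(20, True), (20, True), (30, False), (30, True), (45, True), (45, True), (60, True), (60, True)] [-0.3, -0.3, 2.2, 0.6, 0.6, -2.4] [-0.3, -0.3, 2.2, 0.6, 0.6, 0.8]
100 [(20, True), (20, True), (30, False), (30, True), (45, True), (45, True), (60, True), (60, True)] [-0.3, -0.1, 2.1, 0.5, 0.5, -2.3] [-0.3, -0.1, 2.1, 0.5, 0.5, 0.8]
```

```bash
python3 - <<'E'
from h import *
from cell import bot
D=np.radians
ph0=.158; a0=D(50); b=bar(ph0)
bot.move_ptp(off(b,-.10,a0),rot(a0))
bot.servo_line(off(b,.016,a0),.12)
bot.close(20)
print("grip",bot.read_gripper_width(),bot.read_force(),bot.read_time_s())
N=8
for i in range(1,N+1):
    t=i/N; ph=ph0+(D(115)-ph0)*t; a=a0+(D(95)-a0)*t
    bot.servo_line(off(bar(ph),.016,a),.08,rot(a))
    print(i,np.round(bot.read_force(),1),round(bot.read_gripper_width(),4))
print(bot.read_time_s())
p=bot.read_camera("side"); cv2.imwrite("pics/s2.png",p["color"][:,:,::-1])
E
```

```text
Traceback (most recent call last):
cell.MotionError: the arm cannot take that pose within its joint ranges
```

```bash
cat > s1.py <<'E'
from h import *
from cell import bot
D=np.radians
ph0=.158; b=bar(ph0)
for A in (50,55,60,65):
    a0=D(A); pre=off(b,.016,a0)+[0,0,.09]
    if bot.inverse_kinematics(pre,rot(a0)) is not None: break
print(A)
bot.move_ptp(pre,rot(a0))
bot.servo_line(off(b,.016,a0),.12)
bot.close(20)
print("grip",bot.read_gripper_width(),bot.read_force(),bot.read_time_s())
N=8
for i in range(1,N+1):
    t=i/N; ph=ph0+(D(115)-ph0)*t; a=a0+(D(95)-a0)*t
    bot.servo_line(off(bar(ph),.016,a),.08,rot(a))
    print(i,np.round(bot.read_force(),1),round(bot.read_gripper_width(),4))
print(bot.read_time_s())
p=bot.read_camera("side"); cv2.imwrite("pics/s2.png",p["color"][:,:,::-1])
E
python3 s1.py
```

```text
50
grip 0.00888522457816038 [-7.59954613 -1.93968496  0.88807545] 4.8333
1 [-12.8  -1.7   4.7] 0.0093
2 [-11.2   0.2   7. ] 0.0091
3 [-3.1  1.5  4.6] 0.009
4 [-0.8  2.3  3.8] 0.009
5 [1.2 1.7 1.6] 0.0091
6 [0.8 3.2 1.8] 0.009
7 [0.2 4.3 1. ] 0.0092
8 [ 2.   5.5 -1.3] 0.0089
9.1667
```

View pics/s2.png

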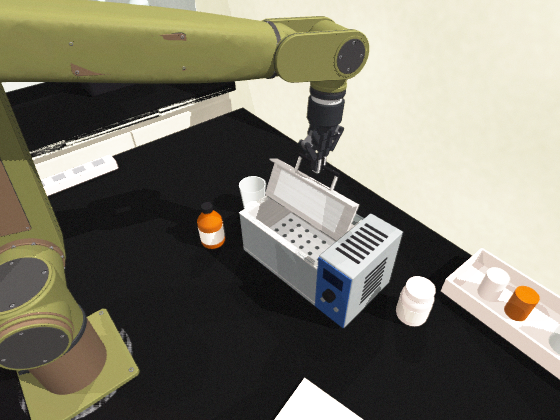

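The front leaf stands at about 115°, with the bar in the gripper at (318,165) px. The bottle and beaker have not moved. Next I release and push the leaf over with shut fingers.

```bash
cat > s2.py <<'E'
from h import *
from cell import bot
D=np.radians
bot.open(); a=D(95)
bot.servo_line(off(bar(D(115)),-.09,a),.15)
print("free",np.round(bot.read_force(),1))
bot.move_ptp(B(-.12,.36),rot(D(50))); bot.close()
def pt(ph,h,r=.06):
    u=np.array([-np.cos(ph),np.sin(ph)]);w=np.array([-np.sin(ph),-np.cos(ph)])
    return B(*(np.array([0,.156])+r*u+(.006+h)*w))
al=lambda ph: D(50)+(ph-D(115))*(40/65)
bot.servo_line(pt(D(115),.04),.15,rot(D(50)))
for g in (115,127,139,151,163,173):
    bot.servo_line(pt(D(g),.004),.08,rot(al(D(g)))); print(g,np.round(bot.read_force(),1))
hit=bot.servo_line(pt(D(180),-.006),.03,rot(D(90)),contact_N=22)
bot.wait(.3)
print(hit,np.round(bot.read_force(),1),pt(D(180),0)-bot.read_position(),bot.read_time_s())
bot.servo_line(pt(D(180),.12),.2)
p=bot.read_camera("side"); cv2.imwrite("pics/s3.png",p["color"][:,:,::-1])
W=cloud(p).reshape(-1,3); W=(W-np.r_[O,0])@RZ
for x0 in np.arange(.005,.15,.01):
    s=(abs(W[:,0]-x0)<.005)&(abs(W[:,1])<.11)&(W[:,2]>.12)&(W[:,2]<.2)
    if s.any(): print(round(x0,3),s.sum(),np.round(np.percentile(W[s,2],[20,50,80]),4))
E
python3 s2.py
```

```text
free [-0.3  0.2 -0.6]
115 [-1.4  0.8  0.4]
127 [-0.5 -0.8  1.2]
139 [-0.  -0.5  0.8]
151 [ 0.3 -0.4  0.7]
163 [-1.6 -0.   0.7]
173 [-1.6 -0.1  0.7]
True [ 0.  -0.3  6. ] [ 4.10020982e-04 -4.48799425e-05 -5.37623356e-05] 16.7167
0.005 273 [0.1605 0.1618 0.1628]
0.015 255 [0.1613 0.1623 0.1633]
0.025 240 [0.1615 0.1625 0.1635]
0.035 236 [0.1615 0.1624 0.1634]
0.045 224 [0.1614 0.1624 0.1635]
0.055 223 [0.1614 0.1625 0.1633]
0.065 226 [0.1615 0.1625 0.1634]
0.075 222 [0.1615 0.1625 0.1636]
0.085 208 [0.1611 0.1622 0.1631]
0.095 702 [0.1625 0.1717 0.1817]
0.105 25 [0.1738 0.1834 0.1857]
0.115 4 [0.1689 0.1702 0.1721]
0.125 19 [0.1673 0.1685 0.1695]
0.135 132 [0.1665 0.1689 0.1708]
0.145 26 [0.1689 0.1698 0.1704]
```

View pics/s3.png

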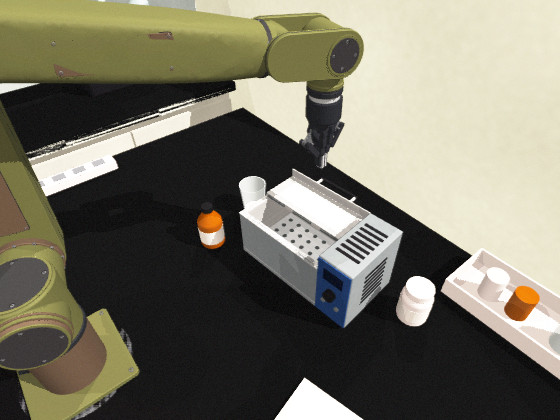

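The leaf top is level at z 0.1624 (expected 0.162), so the front leaf is folded flat with the rear leaf down. Next I hook the fold edge from the open half of the tank and lift.

```bash
cat >> h.py <<'E'
H=np.array([.1,.153]); AL=np.radians(55); HW=.012
def under(ps,r): return H+r*np.array([-np.cos(ps),np.sin(ps)])+.003*np.array([-np.sin(ps),-np.cos(ps)])
def hook(ps,back=0,down=0):
    dd,nn=d(AL)[[0,2]],n(AL)[[0,2]]
    q=under(ps,.1)+.02*dd if ps<AL else under(ps,.08)
    return B(*(q-(HW+down)*nn-back*dd))
E
cat > s3.py <<'E'
from h import *
from cell import bot
r=rot(AL,True,-1)
for ps in np.radians([0,30,55,80,102]):  assert bot.inverse_kinematics(hook(ps),r) is not None
bot.servo_line(bot.read_position()+[-.15,0,.08],.25)
bot.move_ptp(hook(0,.10,.008),r)
print("in",bot.servo_line(hook(0,0,.008),.1,contact_N=12),np.round(bot.read_force(),1))
print("up",bot.servo_line(hook(0),.04,contact_N=15),np.round(bot.read_force(),1))
for g in (5,15,25,35,45,55):
    bot.servo_line(hook(np.radians(g)),.06); print(g,np.round(bot.read_force(),1))
print(bot.read_time_s())
p=bot.read_camera("side"); cv2.imwrite("pics/s4.png",p["color"][:,:,::-1])
E
python3 s3.py
```

```text
in False [ 0.6 -0.5  0.3]
up False [-2.   0.3  0. ]
5 [-8.2 -0.9 -0.5]
15 [-14.5  -0.2  -0.3]
25 [-15.   -0.3   1.6]
35 [-7.  -0.2 -0.1]
45 [-2.8  1.5 -0.9]
55 [-0.1  0.2 -0.7]
23.45
```

View pics/s4.png

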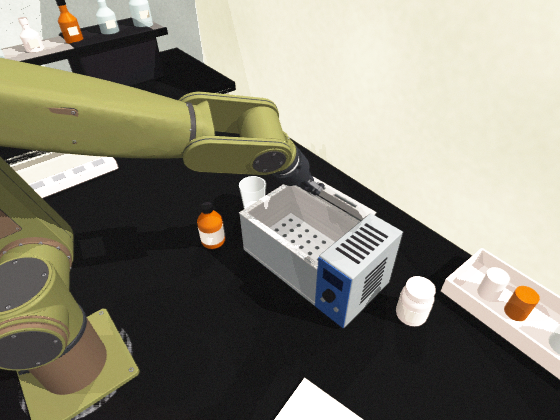

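The tank is fully visible and the pair shows nearly edge-on, from (310,180) to (372,215) px. I confirm its angle from the scene depth before pushing on.

```bash
python3 - <<'E'
from h import *
from cell import bot
p=bot.read_camera("scene"); cv2.imwrite("pics/s5.png",p["color"][60:320,100:420,::-1].repeat(2,0).repeat(2,1))
W=(cloud(p).reshape(-1,3)-np.r_[O,0])@RZ
s=(W[:,1]>-.12)&(W[:,1]<-.06)&(W[:,2]>.12)&(W[:,0]<.2)&(W[:,0]>-.1)
for x0 in np.arange(-.005,.17,.01):
    t=s&(abs(W[:,0]-x0)<.005)
    if t.any(): print(round(x0,3),t.sum(),np.round(np.percentile(W[t,2],[20,50,80]),3))
E
```

```text
-0.005 4 [0.151 0.221 0.29 ]
0.005 3 [0.289 0.289 0.289]
0.045 65 [0.238 0.24  0.241]
0.055 146 [0.23  0.234 0.238]
0.065 161 [0.216 0.221 0.225]
0.075 159 [0.202 0.207 0.212]
0.085 150 [0.188 0.192 0.197]
0.095 156 [0.173 0.178 0.182]
0.105 120 [0.161 0.164 0.167]
0.115 65 [0.164 0.165 0.167]
0.125 68 [0.17  0.172 0.173]
```

View pics/s5.png

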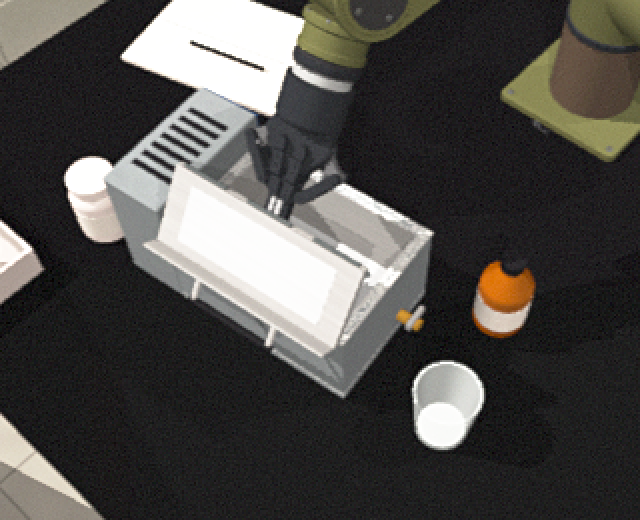

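The slope is 55° as commanded and the pair is folded, with the lip and bar at the back. I continue to the stop.

```bash
cat > s4.py <<'E'
from h import *
from cell import bot
for g in (65,75,85,91):
    bot.servo_line(hook(np.radians(g)),.06); print(g,np.round(bot.read_force(),1))
for g in (94,96,98,100,102,104):
    hit=bot.servo_line(hook(np.radians(g)),.02,contact_N=12); print(g,hit,np.round(bot.read_force(),1))
    if hit: break
print(bot.read_time_s())
p=bot.read_camera("scene"); cv2.imwrite("pics/s6.png",p["color"][60:320,100:420,::-1].repeat(2,0).repeat(2,1))
p=bot.read_camera("side")
W=(cloud(p).reshape(-1,3)-np.r_[O,0])@RZ
s=(abs(W[:,1])<.12)&(abs(W[:,1])>.05)&(W[:,2]>.17)&(W[:,2]<.25)&(W[:,0]<.16)&(W[:,0]>.06)
for z0 in np.arange(.165,.26,.01):
    t=s&(abs(W[:,2]-z0)<.005)
    if t.any(): print(round(z0,3),t.sum(),np.round(np.percentile(W[t,0],[20,50,80]),4))
t=s&(W[:,2]>.175)&(W[:,2]<.24); k=np.polyfit(W[t,2],W[t,0],1); print("rear angle rad",np.pi/2+np.arctan(k[0]))
E
python3 s4.py
```

```text
65 [-1.8  0.3 -2.1]
75 [-1.7  1.  -1.7]
85 [-0.5 -0.4 -0.5]
91 [-0.4 -0.1  0.2]
94 False [-0.5  0.   1.2]
96 False [-1.1 -0.3  0.2]
98 False [-0.  -0.7  0.4]
100 False [-0.5  0.2  0.2]
102 True [-5.7 -0.6  5.3]
26.4333
0.175 160 [0.0982 0.0994 0.1007]
0.185 166 [0.1    0.1014 0.1026]
0.195 158 [0.1018 0.103  0.1043]
0.205 156 [0.1032 0.1046 0.106 ]
0.215 117 [0.1057 0.1065 0.1082]
0.225 95 [0.1074 0.1083 0.1099]
0.235 108 [0.1092 0.1102 0.1116]
0.245 103 [0.1114 0.1122 0.1132]
rear angle rad 1.7500991934696926
```

View pics/s6.png

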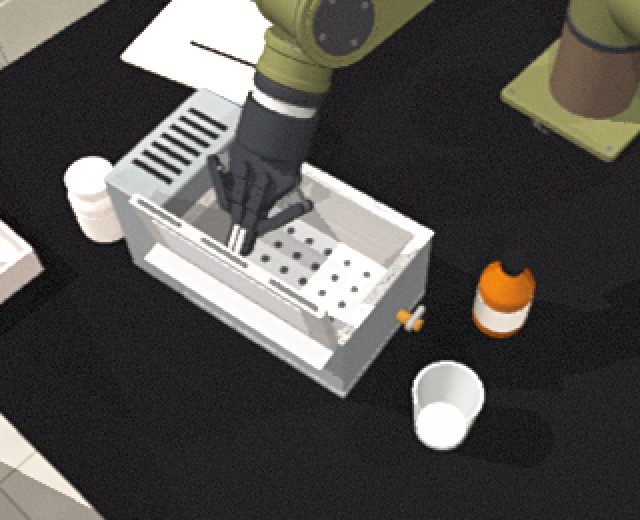

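The rear leaf is at the stop (1.75 rad measured) and contact was only a few newtons. I back off, then check both leaves before handing in.

```bash
cat > s5.py <<'E'
from h import *
from cell import bot
bot.servo_line(bot.read_position()+RZ@np.array([-.07,0,.04]),.1)
bot.servo_line(bot.read_position()+RZ@np.array([-.03,0,.12]),.2)
p=bot.read_camera("scene"); cv2.imwrite("pics/s7.png",p["color"][60:320,100:420,::-1].repeat(2,0).repeat(2,1))
for nm,p,lo,hi in (("front",p,.175,.235),("rear",bot.read_camera("side"),.175,.24)):
    Wo=cloud(p).reshape(-1,3); W=(Wo-np.r_[O,0])@RZ
    t=(abs(W[:,1])<.11)&(W[:,2]>lo)&(W[:,2]<hi)&(W[:,0]<.16)&(W[:,0]>.08)
    k=np.polyfit(W[t,2],W[t,0],1); t&=abs(W[:,0]-np.polyval(k,W[:,2]))<.006; k=np.polyfit(W[t,2],W[t,0],1)
    print(nm,t.sum(),"plane angle",np.pi/2+np.arctan(k[0]),"x at z=.2",np.polyval(k,.2))
print(np.round(bot.read_force(),1),bot.read_position(),bot.read_time_s())
E
python3 s5.py
```

```text
front 629 plane angle 1.7449934829782696 x at z=.2 0.11754797955806902
rear 1706 plane angle 1.7459787774728222 x at z=.2 0.10389812196441914
[ 1.   0.2 -0.4] [ 0.58016863 -0.07538609  0.38133183] 28.3583
```

View pics/s7.png

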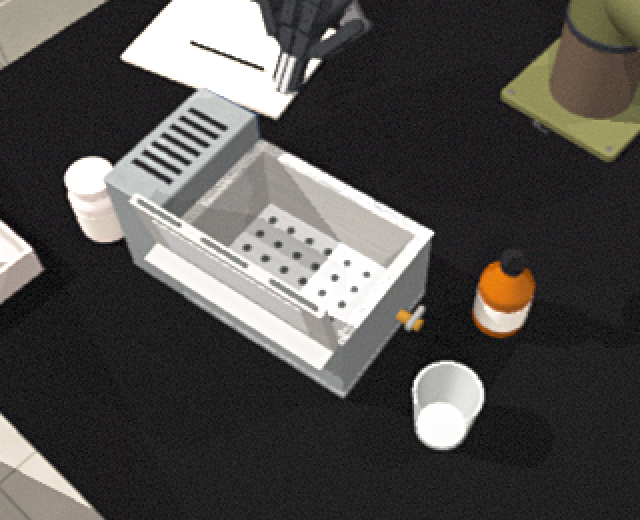

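Both leaf planes are at 1.745 rad and parallel, about 13 mm apart, so the pair is parked and folded. The robot is clear and the bystanders have not moved.

```bash
python3 -c "
from cell import bot
bot.hand_in(); print('ok')"
```

```text
the job is handed in; nothing more can be done
ok
```

The bath lid is parked open at its back stop with the front leaf folded flat on the rear leaf, and I handed the job in at about 28 s of the 72 s allowed.

**What I did:** I gripped the pull bar and swung the front leaf to about 115°. I let go there and pushed it over with shut fingers until it lay flat on the rear leaf. I then hooked the fold edge from inside the tank and swung the pair up, stopping on light contact at the back stop.

**Last checks:**
- **Folded with the rear leaf down:** the leaf top was level at z 0.1624 m, against 0.162 m expected.
- **Parked pair:** the depth images gave the rear leaf at 1.746 rad and the front leaf plane at 1.745 rad, so the two are parallel.
- **Forces:** I read about 8 N after the contact at the stop. The highest reading at any waypoint was about 15 N while lifting the pair.
- **Bystanders:** in the last picture the bottle, jar and beaker stand where they were. I judged this by eye and did not measure their positions again.

One step failed: my first approach pose to the bar was out of the arm's range. It was refused without any motion, and I came in from above instead. No checks disagreed.

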